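# Tighten the cheese press by one turn of its hand wheel

## Robot

A 6-joint arm with a two-finger parallel gripper is mounted at the origin on a cart in front of the work surface, level with it; the furniture and walls round the work are solid. World frame = base frame: x ahead of the robot, y to its left, z up, the work surface at z = 0. Lengths are in mm, angles in degrees, forces in N, time in s.
With the tool pointing down it reaches from about 300 to 850 mm from the base axis. Payload 4.2 kg.
Tool frame: the origin (TCP) lies at the very end of the fingers, on their centre line; the grasp point (between the pads) lies 19 mm behind it (env.grasp_offset is the distance from the TCP to the grasp point, in mm); z points along the fingers, y is the line along which they close (so a half turn about z gives the same grasp; the last joint's range is limited). The gripper opens to 91 mm and grips with 3 to 60 N. Pads are 32 mm wide; open, the fingers measure 118 mm over their backs; the gripper's body (76 mm by 178 mm) begins 60 mm behind the grasp point.
Start: joints at [-1.146, 18.312, 89.639, -0, 72.044, -1.146], TCP at [575.016, 0, 213.976] pointing down, gripper open.
Joint ranges: [-177.97, 177.97], [-48.28, 115.42], [12.27, 149.76], [-77.06, 257.06], [2.81, 150.46], [-146.56, 146.56]. Speed limits (degrees/s): [147.25, 147.25, 180, 180, 180, 180].

## Interface

Orientations are given as [roll, pitch, yaw] about the fixed x, y, z axes, in that order (R = Rz(yaw) Ry(pitch) Rx(roll)).
In Python, from workcell import env, eyes gives the robot as it stands.
- The arm moves only by the tool send_rows, never from a script. Its arguments are lists of equal length, an entry for each row: "grip": the opening, from -1 (shut) to 1 (fully open), so that 0 is half open; "xyz": the shift along the world's x, y, z in m, a list of three; "yaw": the turn about the world's z in degrees. A call has 1 to 8 rows; each row is the pose to reach, as a shift and turn from the pose commanded when the call began; what a row does not reach only later rows make up. A row lasts 1/12 s, in which the tool goes at most 41.7 mm and 7.16 degrees, less where a joint would pass 70% of its speed; a pose out of reach is approached as far as the arm can. A call with a gripper value outside its range is refused whole. The fingers move at their own pace and stop on an object; "grip_force" is the grip in N (left out, the last holds). Time passes only in rows, so rows that repeat a pose let the fingers close. It gives the time, the measured TCP pose, the force, the opening and the grip force at its end, in the units of the state.
- env.state(): the state, without advancing time (a new reading comes with each control period).
- eyes.grab_frame(name): name is "scene" or "side" or "wrist"; returns a dict with "frame" (400x640x3 uint8, red, green, blue), "fx", "fy", "cx", "cy" (pixels), "pose" (4x4, takes a point from camera to world coordinates). Camera axes: x right, y down, z forward; pixel columns grow to the right and rows downward; lengths in mm; the calibration is good to about 2 mm. A picture is of the moment at which its call begins. There is no depth.
- env.job_done(): hands the job in; it is judged then, once.
The state is a dict: "time_s": time; "qpos": joint angles; "qvel": joint speeds; "effort": joint torques, N m; "ee_pos": TCP position; "ee_rot": TCP orientation; "force": force on the tool from outside, world axes, zero at the start; "torque": the same for the moment, N m; "gripper_width": finger opening in mm; "gripper_force": force on a finger pad.
Only numpy, scipy, OpenCV 4.12 (cv2) and the standard library are available. Lean on these libraries where they do the work, as an engineer would, in place of code of your own. Each camera call takes 0.05 s, during which the arm holds its last target. There are 200 camera calls.

## Task

Tighten the little cheese press by exactly one full turn: with the fingertips against the upright handle on its hand wheel, push the wheel round clockwise (seen from above) until the handle is back where it started, and leave it there. Only push, never grip the handle or push hard, and the things around it are left alone.

Things in the scene. Friction and masses are not known exactly. Their poses are not given: they have to be found in the camera images.
- cheese_press: Small metal screw press, held firmly to the worktop by its rubber suction foot. Round base 136 mm across, a white mould 94 mm across on it, two columns with a crossbar (134 x 26 mm, its top 146 mm high), and on top the horizontal hand wheel; 225 mm high in all. Origin: centre of the underside of the base, on the wheel's axis; z up; the columns stand at +y and -y, 54 mm out.
- hub (a point): Centre of the hand wheel, on its vertical axis, 168 mm above the underside of the press, at the height of the rim and spokes. Plain metal wheel: rim 121 mm across outside, 11 mm thick (its top is 5.5 mm above this point), three spokes, hub 28 mm across. The screw (15 mm across) stands out of the hub up to 35 mm above this point; it sinks 5 mm a turn, the wheel itself stays at its height.
- handle (a point): Middle of the upright handle of the wheel: round wooden grip 15 to 20 mm thick, its centre line 55 mm from the wheel's axis, above the end of one spoke. It reaches from 23 mm below this point (foot; the rim's top lies 26.5 mm below) to 25 mm above (top).
- wheel (a joint): Angle of the hand wheel in rad; grows clockwise seen from above (tightening). It starts anywhere from -0.4 to 0.4; one turn adds 6.283. No stops nearby; it turns stiffly (about 2 to 3 N at the handle) and stays where it is left.
- cinnamon_jar: Bystander: spice jar with a screw cap, 46 mm across, 106 mm high; origin at the centre of its underside.
- plain_mug: Bystander: mug, 82 mm across, 115 mm with its handle, 90 mm high; origin at the centre of its underside.
- small_glass: Bystander: small clear glass, 46 mm across, 59 mm high; origin at the centre of its underside.
- match_box: Bystander: matchbox lying flat, 36 x 56 x 15 mm; origin at the centre of its underside.

How it is judged (in metres and radians):
On the way:
1. the handle has been pushed clockwise to the far side of the wheel from where it started (distance of handle from where it was at the start of the episode above 0.1 m and value of joint wheel between 1.8 and 4.5 rad), for 0.05 s.
At the end, for the whole second after the job is handed in: the wheel has made one full clockwise turn and is at rest with the handle within 15 mm (about 16 degrees) of where it started; the four bystanders are within 20 mm of their places (distance of handle from where it was at the start of the episode below 0.015 m and value of joint wheel between 5.5 and 7.1 rad and velocity of joint wheel between -0.05 and 0.05 rad/s and distance of each of cinnamon_jar, plain_mug, small_glass, match_box from where it was at the start of the episode below 0.02 m); the robot touches nothing.
It fails at once if the handle or any part of the press is gripped or pushed hard (over 30 N by the fingers) (contact force between the fingers and cheese_press above 30 N).
It fails at once if the wheel is turned well past one turn, or well backwards (value of joint wheel above 7.3 rad or value of joint wheel below -1 rad).
It fails at once if a bystander is moved by more than 30 mm or lifted (distance of any of cinnamon_jar, plain_mug, small_glass, match_box from where it was at the start of the episode above 0.03 m).
It also fails if it takes over 51 s, if anything falls off the work surface, if the arm or the gripper's body presses on something with over 40 N, if the wrist force passes 120 N, or if a joint passes its speed limit or range.

## Working session

There is one attempt and no reset: what is moved stays moved. The work goes in short steps, Python scripts to look and compute and a tool call to move; the robot and the scene stay as the last step left them, time stands still between calls to the robot, and variables do not carry over. Pictures are saved under pics/ and viewed, at most 10 in all, crops included, and the job is handed in when it is done.

Besides the shell and the picture viewer there is one more tool, called after "Call:" by a JSON object that holds its "fn" and its "kwargs". send_rows: Moves the arm, as the interface text tells. Its arguments: {"type":"object","properties":{"grip":{"type":"array"},"xyz":{"type":"array"},"yaw":{"type":"array"},"grip_force":{"type":"number"}},"required":["grip","xyz","yaw"]}

```bash
mkdir -p pics; cat > h.py <<'E'
import numpy as np,cv2,pickle
from workcell import env,eyes
def grab(n,tag):
    f=eyes.grab_frame(n); pickle.dump(f,open(f'pics/{tag}.pkl','wb')); cv2.imwrite(f'pics/{tag}.png',f['frame'][:,:,::-1]); return f
def onplane(f,u,v,z):
    P=np.array(f['pose']); d=P[:3,:3]@[(u-f['cx'])/f['fx'],(v-f['cy'])/f['fy'],1]; o=P[:3,3]; return o+d*(z-o[2])/d[2]
def proj(f,p):
    P=np.array(f['pose']); c=P[:3,:3].T@(np.array(p)-P[:3,3]); return f['fx']*c[0]/c[2]+f['cx'],f['fy']*c[1]/c[2]+f['cy']
E
python3 - <<'E'
from h import *
for n in("scene","side"):
    f=grab(n,n+'0');print(n,f['fx'],f['cx'],f['cy'],np.round(f['pose'],3))
a=cv2.imread('pics/scene0.png');b=cv2.imread('pics/side0.png')
print(env.state())
E
```

```text
scene 414.43535305406624 321.9671408873121 197.8867904295583 [[-3.85000e-01 -4.99000e-01  7.76000e-01 -5.96776e+02]
 [-9.23000e-01  2.27000e-01 -3.12000e-01  5.37134e+02]
 [-2.00000e-02 -8.37000e-01 -5.47000e-01  9.32953e+02]
 [ 0.00000e+00  0.00000e+00  0.00000e+00  1.00000e+00]]
side 520.1361218987948 312.90587895868714 202.67475538383871 [[-5.040000e-01 -6.810000e-01  5.310000e-01 -2.971010e+02]
 [-8.630000e-01  3.890000e-01 -3.210000e-01  5.623550e+02]
 [ 1.200000e-02 -6.200000e-01 -7.840000e-01  1.304269e+03]
 [ 0.000000e+00  0.000000e+00  0.000000e+00  1.000000e+00]]
{'time_s': 0.1, 'qpos': array([-1.14516288e+00,  1.83495584e+01,  8.96986372e+01, -2.61083296e-04,
        7.20448358e+01, -1.14428049e+00]), 'qvel': array([-0.00468595,  0.00146321, -0.13054043, -0.05409339, -0.01088887,
       -0.0055752 ]), 'effort': array([ 5.01049108e-04, -4.13330913e+01, -2.32510239e+01,  7.29743019e-02,
        4.21804120e-02, -4.88014211e-05]), 'ee_pos': array([5.74551364e+02, 1.58334173e-02, 2.13193796e+02]), 'ee_rot': array([-1.79906982e+02, -1.60966182e-03,  8.99991970e+01]), 'force': array([ 0.51409285, -0.04753604, -0.0113675 ]), 'torque': array([-0.02294805, -0.00595409, -0.06732602]), 'gripper_force': 0.0, 'gripper_width': 90.95446463388824}
```

View pics/scene0.png

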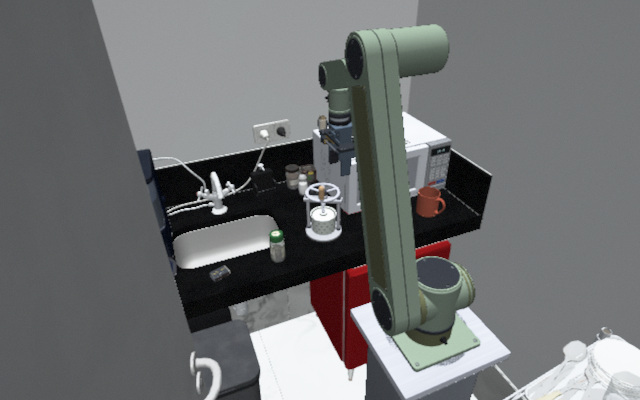

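View pics/side0.png

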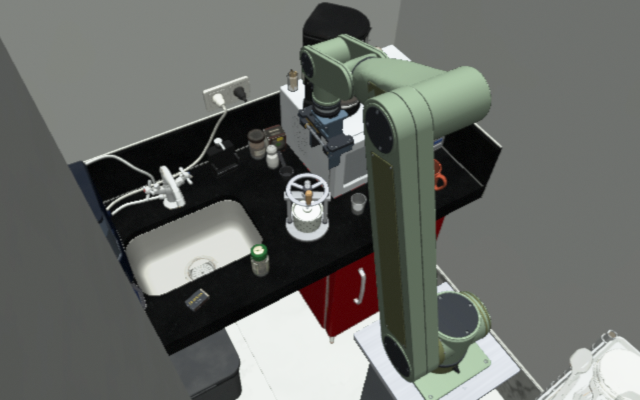

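The press stands at about (323,210) in the scene view and (307,210) in the side view. The jar is at side (260,260), the glass at (358,203), the matchbox at (198,298) and the mug at (438,178). I'll zoom in on the press.

```bash
python3 - <<'E'
from h import *
a=cv2.imread('pics/scene0.png')[170:250,285:365];b=cv2.imread('pics/side0.png')[165:245,267:347]
cv2.imwrite('pics/z.png',np.hstack([cv2.resize(x,(400,400),interpolation=cv2.INTER_CUBIC) for x in(a,b)]))
f=pickle.load(open('pics/side0.pkl','rb'));g=pickle.load(open('pics/scene0.pkl','rb'))
print('hubside',onplane(f,307,191,168),'hubscene',onplane(g,323,191,168))
for n,u,v in(('glass',358,211),('jar',261,272),('match',198,299),('mug',438,188)):print(n,onplane(f,u,v,0))
E
```

```text
hubside [516.50061015  91.05517312 168.        ] hubscene [526.82558906  81.01719433 168.        ]
glass [485.73189094 -77.71650641   0.        ]
jar [439.49458256 287.97820675   0.        ]
match [449.25868189 478.67447443   0.        ]
mug [ 434.67385768 -358.25368885    0.        ]
```

View pics/z.png

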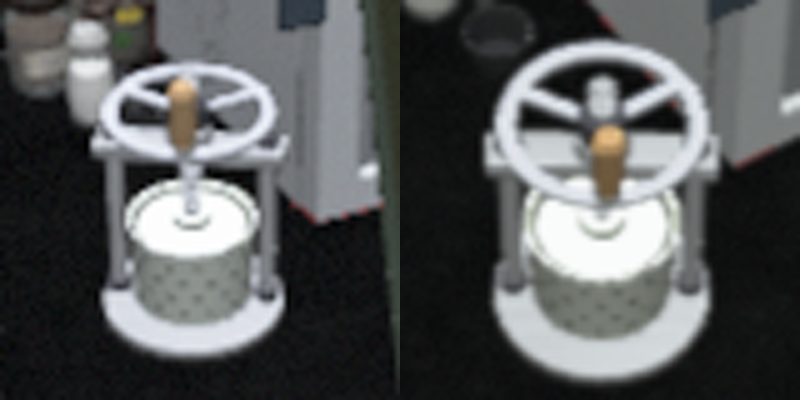

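```bash
python3 - <<'E'
from h import *
from scipy.optimize import least_squares
f=pickle.load(open('pics/side0.pkl','rb'));g=pickle.load(open('pics/scene0.pkl','rb'))
t,s=np.meshgrid(np.linspace(0,6.28,90),np.linspace(0,6.28,16))
T=np.c_[((55+5.5*np.cos(s))*np.cos(t)).ravel(),((55+5.5*np.cos(s))*np.sin(t)).ravel(),(5.5*np.sin(s)).ravel()]
def box(c,x,y,z=168):
    P=T+[x,y,z];q=np.array([proj(c,p) for p in P]);return np.r_[q.min(0),q.max(0)]
B=lambda u0,v0,l,t,r,b:np.array([u0+l/5,v0+t/5,u0+r/5,v0+b/5])-.4
obs=[(f,B(267,165,95,42,310,205)),(g,B(285,170,100,62,277,160))]
for sel in([0],[1],[0,1]):
    R=lambda p:np.concatenate([box(obs[i][0],p[0],p[1])-obs[i][1] for i in sel])
    r=least_squares(R,[520,86],diff_step=1e-3);print(sel,r.x.round(1),r.fun.round(1))
hx=r.x
for n,c,u0,v0,tp,ft in(('side',f,267,165,(209,135),(207,192)),('scene',g,285,170,(183,86),(182,145))):
  for z,(a,b) in((214,tp),(175,ft)):
    p=onplane(c,u0+a/5-.4,v0+b/5-.4,z);d=p[:2]-hx;print(n,z,p.round(1),np.hypot(*d).round(1),np.degrees(np.arctan2(d[1],d[0])).round(1))
E
```

```text
[0] [523.   86.9] [ 0.2 -0.5 -0.2  0.5]
[1] [525.1  84.4] [ 0.2 -0.3 -0.2  0.3]
[0, 1] [523.5  86. ] [ 0.4 -0.7 -0.   0.2 -0.1  0.  -0.4  0.6]
side 214 [479.8 107.9 214. ] 48.8 153.4
side 175 [472.8 113.  175. ] 57.4 152.0
scene 214 [485.7 103.8 214. ] 41.8 154.8
scene 175 [475.6 109.6 175. ] 53.4 153.8
```

The left panel shows the wheel at about (188,110) with the handle toward the robot. The right panel shows the handle at about (608,160), on the side facing the robot. So the hub is near (523.5, 86) and the handle sits at about 153° around it. Next I'll check how much room the microwave leaves.

```bash
python3 - <<'E'
from h import *
f=pickle.load(open('pics/side0.pkl','rb'));g=pickle.load(open('pics/scene0.pkl','rb'))
print(onplane(f,334,198,0),onplane(f,311,169,0),onplane(g,348,214,0))
p=onplane(f,334,198,0)
for z in(150,200,250,300):print(z,np.round(proj(g,[p[0],p[1],z]),0),np.round(proj(f,[p[0],p[1],z])))
a=cv2.imread('pics/scene0.png')[100:250,280:430];b=cv2.imread('pics/side0.png')[60:210,260:410]
cv2.imwrite('pics/z2.png',np.hstack([cv2.resize(x,(400,400),interpolation=cv2.INTER_CUBIC) for x in(a,b)]))
H=np.array([523.5,86])
for ph in(183,175,165,153):
    t=np.radians(ph);n=np.array([np.cos(t-np.pi/2),np.sin(t-np.pi/2)]);print(ph,(H+55*np.array([np.cos(t),np.sin(t)])-22.5*n).round(1))
E
```

```text
[568.28782339 -39.56843225   0.        ] [713.49234992 -38.24887752   0.        ] [ 5.79532350e+02 -4.27024473e+01 -1.13686838e-13]
150 [349. 182.] [336. 167.]
200 [349. 170.] [337. 155.]
250 [350. 158.] [338. 143.]
300 [350. 145.] [339. 130.]
183 [469.8  60.7]
175 [466.7  68.4]
165 [464.6  78.5]
153 [464.3  90.9]
```

View pics/z2.png

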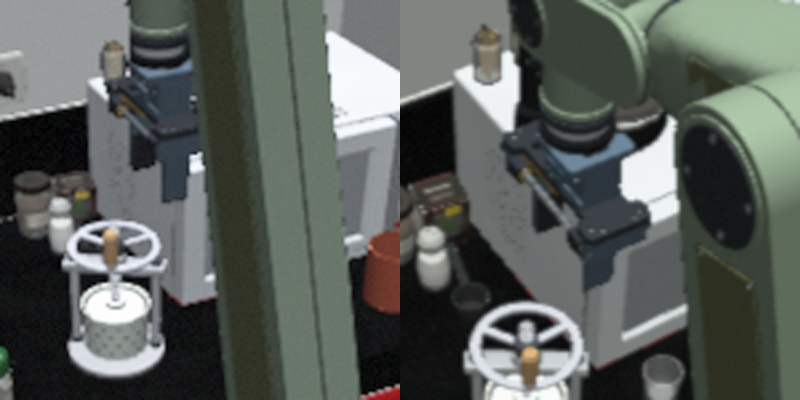

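Call:
{"fn": "send_rows", "kwargs": {"grip": [-1,-1,-1,-1,-1,-1,-1,-1], "xyz": [[-0.02,0,0.01],[-0.04,0,0.02],[-0.06,0,0.03],[-0.08,0,0.04],[-0.1,0,0.05],[-0.105,0,0.055],[-0.105,0,0.055],[-0.105,0,0.055]], "yaw": [0,0,7,14,21,28,35,42]}}

```text
time_s: 0.77
ee_pos: [469.4, 0.0, 269.4]
ee_rot: [180.0, 0.0, 132.3]
force: [0.0, -0.0, -0.1]
gripper_width: 41.0
gripper_force: 0.0
```

The microwave's side lies at y≈-40 from x≈568 back, with its top front corner at about (180,170) in the left panel. That leaves enough room. The gripper is clear above the scene.

Call:
{"fn": "send_rows", "kwargs": {"grip": [-1,-1,-1,-1,-1,-1,-1,-1], "xyz": [[0,0.02,0],[0,0.04,0],[0,0.055,0],[0,0.055,-0.01],[0,0.055,-0.03],[0,0.055,-0.055],[0,0.055,-0.075],[0,0.055,-0.083]], "yaw": [7,14,21,25,25,25,25,25]}}

```text
time_s: 1.43
ee_pos: [467.9, 54.9, 183.0]
ee_rot: [-179.8, -0.3, 157.0]
force: [-0.7, -0.1, -0.1]
gripper_width: 0.1
gripper_force: 0.0
```

```bash
cat > plan.py <<'E'
import sys
from h import *
H=np.array([523.5,86]);off=22.5
def C(ph):
    t=np.radians(ph);return H+55*np.array([np.cos(t),np.sin(t)])-off*np.array([np.sin(t),-np.cos(t)])
# args: start phi (pose commanded), step, ncalls
if __name__=='__main__':
    a,st,n=float(sys.argv[1]),float(sys.argv[2]),int(sys.argv[3])
    for k in range(n):
        b=a-8*st*k
        print('call',k,'phi',b,'->',b-8*st,[[round(float(v)/1000,4) for v in C(b-st*i)-C(b)]+[0] for i in range(1,9)])
E
python3 - <<'E'
from plan import *
s=env.state();print(s['ee_pos'],s['ee_rot'],s['qpos'],s['gripper_width'],C(153))
E
python3 plan.py 153 5 5
```

```text
[467.93433609  54.90492821 183.04845066] [-179.84861797   -0.29279369  157.00979649] [ 5.28967946e+00  1.05208817e+01  1.05163891e+02  5.98109847e-03
  6.46447958e+01 -6.17230807e+01] 0.11759072648925693 [464.27985493  90.92183069]
call 0 phi 153.0 -> 113.0 [[0.0007, 0.0051, 0], [0.0018, 0.0102, 0], [0.0033, 0.0152, 0], [0.0053, 0.02, 0], [0.0076, 0.0246, 0], [0.0104, 0.029, 0], [0.0135, 0.0331, 0], [0.017, 0.0369, 0]]
call 1 phi 113.0 -> 73.0 [[0.0038, 0.0035, 0], [0.0079, 0.0067, 0], [0.0123, 0.0095, 0], [0.0169, 0.0119, 0], [0.0216, 0.0139, 0], [0.0266, 0.0155, 0], [0.0316, 0.0166, 0], [0.0368, 0.0173, 0]]
call 2 phi 73.0 -> 33.0 [[0.0052, 0.0002, 0], [0.0104, 0.0, 0], [0.0155, -0.0006, 0], [0.0206, -0.0017, 0], [0.0255, -0.0032, 0], [0.0303, -0.0052, 0], [0.0349, -0.0076, 0], [0.0393, -0.0103, 0]]
call 3 phi 33.0 -> -7.0 [[0.0041, -0.0031, 0], [0.008, -0.0066, 0], [0.0115, -0.0104, 0], [0.0147, -0.0145, 0], [0.0175, -0.0189, 0], [0.0199, -0.0235, 0], [0.0219, -0.0283, 0], [0.0235, -0.0332, 0]]
call 4 phi -7.0 -> -47.0 [[0.0011, -0.0051, 0], [0.0018, -0.0102, 0], [0.0021, -0.0154, 0], [0.0019, -0.0206, 0], [0.0012, -0.0257, 0], [0.0001, -0.0308, 0], [-0.0014, -0.0357, 0], [-0.0034, -0.0405, 0]]
```

Call:
{"fn": "send_rows", "kwargs": {"grip": [-1,-1,-1,-1,-1,-1,-1,-1], "xyz": [[-0.001,0.007,0],[-0.002,0.014,0],[-0.004,0.02,0],[-0.005,0.025,0],[-0.006,0.029,0],[-0.006,0.032,0],[-0.006,0.034,0],[-0.006,0.036,0]], "yaw": [-1,-2,-3,-4,-4,-4,-4,-4]}}

```text
time_s: 2.1
ee_pos: [464.2, 91.1, 186.1]
ee_rot: [180.0, 0.0, 153.0]
force: [-0.8, 0.1, 0.4]
gripper_width: 0.4
gripper_force: 0.0
```

```bash
python3 - <<'E'
from plan import *
grab('scene','sc1');grab('side','si1')
a=cv2.imread('pics/sc1.png')[150:230,285:365];b=cv2.imread('pics/si1.png')[145:225,267:347]
cv2.imwrite('pics/z3.png',np.hstack([cv2.resize(x,(400,400),interpolation=cv2.INTER_CUBIC) for x in(a,b)]))
s=env.state();print(s['ee_pos'],s['ee_rot'],s['force'])
E
```

```text
[464.12753761  91.11360098 186.04915251] [1.79989013e+02 8.54002616e-03 1.53016611e+02] [ 0.0529065  -0.88206269 -0.14949202]
```

View pics/z3.png

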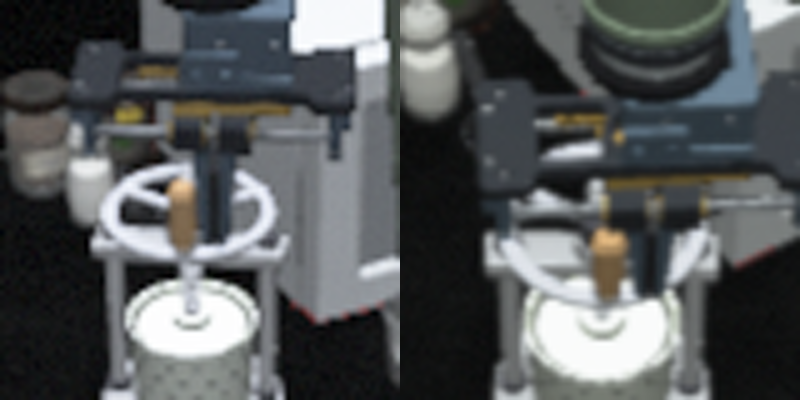

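The closed fingers stand right beside the handle on the correct side, at about (182,215) in the left panel and (610,265) in the right. I'll start pushing.

Call:
{"fn": "send_rows", "kwargs": {"grip": [-1,-1,-1,-1,-1,-1,-1,-1], "xyz": [[0.0007,0.005,0],[0.0018,0.01,0],[0.0033,0.015,0],[0.0053,0.02,0],[0.0076,0.0246,0],[0.0104,0.029,0],[0.0135,0.033,0],[0.017,0.037,0]], "yaw": [-5,-10,-15,-20,-25,-30,-35,-40]}}

```text
time_s: 2.87
ee_pos: [480.5, 127.3, 185.9]
ee_rot: [-179.9, 0.1, 112.8]
force: [-1.1, -1.1, 0.4]
gripper_width: 0.7
gripper_force: 1.1
```

```bash
python3 - <<'E'
from plan import *
s=env.state();print(s['ee_pos'],s['ee_rot'],s['force'],s['gripper_width'],C(113))
E
```

```text
[480.49753039 127.29592905 185.88439609] [-1.79886395e+02  5.36133711e-02  1.12759445e+02] [-1.09738841 -1.06624153  0.4242924 ] 0.7307297703082378 [481.29842873 127.83631655]
```

Call:
{"fn": "send_rows", "kwargs": {"grip": [-1,-1,-1,-1,-1,-1,-1,-1], "xyz": [[0.0038,0.0035,0],[0.008,0.0067,0],[0.0123,0.0095,0],[0.017,0.012,0],[0.0216,0.014,0],[0.0266,0.0155,0],[0.0316,0.0166,0],[0.037,0.0173,0]], "yaw": [-5,-10,-15,-20,-25,-30,-35,-40]}}

```text
time_s: 3.53
ee_pos: [517.1, 144.8, 185.6]
ee_rot: [-179.9, 0.1, 72.8]
force: [-1.9, -0.3, 0.3]
gripper_width: 0.7
gripper_force: 1.1
```

Call:
{"fn": "send_rows", "kwargs": {"grip": [-1,-1,-1,-1,-1,-1,-1,-1], "xyz": [[0.005,0,0],[0.0104,0,0],[0.0155,-0.0006,0],[0.0206,-0.0017,0],[0.0255,-0.0032,0],[0.0303,-0.0052,0],[0.035,-0.0076,0],[0.0393,-0.0103,0]], "yaw": [-5,-10,-15,-20,-25,-30,-35,-40]}}

```text
time_s: 4.2
ee_pos: [556.5, 134.9, 185.6]
ee_rot: [-179.9, 0.1, 32.7]
force: [-2.1, 1.1, 1.1]
gripper_width: 0.7
gripper_force: 1.0
```

```bash
python3 - <<'E'
from plan import *
grab('scene','sc2');grab('side','si2')
a=cv2.imread('pics/sc2.png')[150:230,285:365];b=cv2.imread('pics/si2.png')[145:225,267:347]
cv2.imwrite('pics/z4.png',np.hstack([cv2.resize(x,(400,400),interpolation=cv2.INTER_CUBIC) for x in(a,b)]))
s=env.state();print(s['ee_pos'],s['ee_rot'],s['force'],s['qpos'],C(33))
E
```

```text
[557.36689405 134.62863937 185.59971571] [-1.79977833e+02  5.23418006e-02  3.29726768e+01] [-0.61884498  0.30520291 -0.10612841] [1.24287539e+01 1.92889905e+01 9.24138716e+01 2.57063817e-03
 6.83539300e+01 6.94551378e+01] [557.37250295 134.8252347 ]
```

View pics/z4.png

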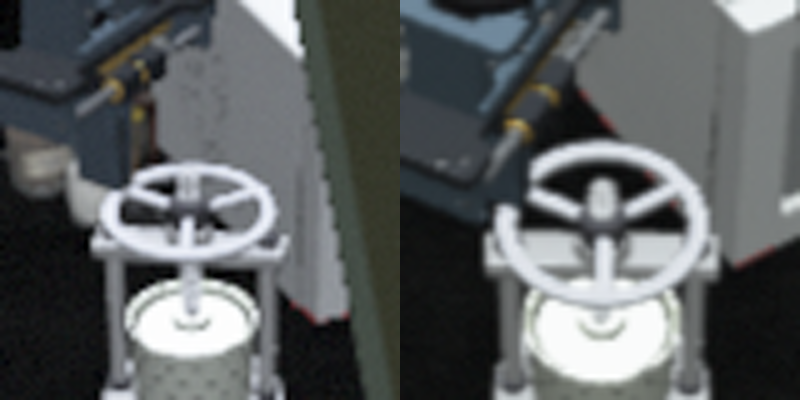

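The fingers hide the handle at about (515,190) in the right panel, and a spoke points at 153°, which matches a turn of about 120°.

Call:
{"fn": "send_rows", "kwargs": {"grip": [-1,-1,-1,-1,-1,-1,-1,-1], "xyz": [[0.004,-0.003,0],[0.008,-0.0066,0],[0.0115,-0.0104,0],[0.0147,-0.0145,0],[0.0175,-0.019,0],[0.02,-0.0235,0],[0.022,-0.0283,0],[0.0235,-0.033,0]], "yaw": [-5,-10,-15,-20,-25,-30,-35,-40]}}

```text
time_s: 4.97
ee_pos: [580.4, 102.5, 185.8]
ee_rot: [-179.9, 0.1, -7.1]
force: [-1.1, 2.3, 0.4]
gripper_width: 0.4
gripper_force: 1.0
```

Call:
{"fn": "send_rows", "kwargs": {"grip": [-1,-1,-1,-1,-1,-1], "xyz": [[0.001,-0.005,0],[0.0018,-0.01,0],[0.002,-0.0154,0],[0.002,-0.0206,0],[0.0012,-0.0257,0],[0.0012,-0.0257,0]], "yaw": [-5,-10,-15,-20,-25,-25]}}

```text
time_s: 5.47
ee_pos: [581.9, 76.0, 186.0]
ee_rot: [-180.0, -0.0, -32.0]
force: [0.7, 1.0, -0.5]
gripper_width: 0.5
gripper_force: 0.2
```

```bash
python3 - <<'E'
from plan import *
s=env.state();print(s['ee_pos'],s['ee_rot'],s['force'],s['qpos'],C(-32),C(-32+15)-C(-32),C(-32+30)-C(-32))
E
python3 plan.py -32 5 4; python3 plan.py -192 3 1
```

```text
[581.94648401  75.99430538 186.00784257] [-1.79984249e+02 -2.42931232e-03 -3.19963591e+01] [ 0.67884495  1.04703034 -0.49931794] [6.31096473e+00 2.04270701e+01 9.06106735e+01 1.16296402e-02
 6.89505871e+01 1.28303148e+02] [582.06582873  75.93552263] [ 0.6092962  15.50089062] [-2.81409457 30.63129866]
call 0 phi -32.0 -> -72.0 [[-0.0011, -0.0051, 0], [-0.0026, -0.01, 0], [-0.0046, -0.0148, 0], [-0.007, -0.0194, 0], [-0.0097, -0.0238, 0], [-0.0129, -0.0279, 0], [-0.0164, -0.0318, 0], [-0.0202, -0.0353, 0]]
call 1 phi -72.0 -> -112.0 [[-0.0041, -0.0032, 0], [-0.0085, -0.006, 0], [-0.013, -0.0084, 0], [-0.0178, -0.0104, 0], [-0.0228, -0.012, 0], [-0.0278, -0.0131, 0], [-0.033, -0.0138, 0], [-0.0381, -0.0141, 0]]
call 2 phi -112.0 -> -152.0 [[-0.0052, 0.0002, 0], [-0.0103, 0.0009, 0], [-0.0154, 0.002, 0], [-0.0203, 0.0035, 0], [-0.0251, 0.0055, 0], [-0.0297, 0.0078, 0], [-0.0341, 0.0106, 0], [-0.0383, 0.0137, 0]]
call 3 phi -152.0 -> -192.0 [[-0.0038, 0.0035, 0], [-0.0074, 0.0073, 0], [-0.0105, 0.0114, 0], [-0.0133, 0.0158, 0], [-0.0157, 0.0203, 0], [-0.0178, 0.0251, 0], [-0.0193, 0.0301, 0], [-0.0205, 0.0351, 0]]
call 0 phi -192.0 -> -216.0 [[-0.0005, 0.0031, 0], [-0.0008, 0.0062, 0], [-0.0009, 0.0093, 0], [-0.0009, 0.0124, 0], [-0.0007, 0.0155, 0], [-0.0004, 0.0186, 0], [0.0001, 0.0217, 0], [0.0008, 0.0247, 0]]
```

Call:
{"fn": "send_rows", "kwargs": {"grip": [-1,-1,-1,-1,-1,-1,-1,-1], "xyz": [[0,0.005,0],[0.001,0.01,0],[0.001,0.016,0],[0.001,0.02,0.005],[0.001,0.02,0.02],[0.001,0.02,0.04],[0.001,0.02,0.055],[0.001,0.02,0.06]], "yaw": [0,0,0,0,0,0,0,4]}}

```text
time_s: 6.13
ee_pos: [584.3, 97.1, 249.2]
ee_rot: [-179.8, -0.2, -27.8]
force: [0.6, 0.6, 0.4]
gripper_width: 0.1
gripper_force: 0.0
```

Call:
{"fn": "send_rows", "kwargs": {"grip": [-1,-1,-1,-1,-1,-1,-1,-1], "xyz": [[0,0,0],[0,0,0],[0,0,0],[0,0,0],[0,0,0],[0,0,0],[0,0,0],[0,0,0]], "yaw": [7,14,21,28,35,42,49,56]}}

```text
time_s: 6.8
ee_pos: [583.1, 96.9, 246.4]
ee_rot: [180.0, -0.0, 28.4]
force: [-0.5, 0.3, 0.3]
gripper_width: 0.6
gripper_force: 0.0
```

Call:
{"fn": "send_rows", "kwargs": {"grip": [-1,-1,-1,-1,-1,-1,-1,-1], "xyz": [[0,0,0],[0,0,0],[0,0,0],[0,0,0],[0,0,0],[0,0,0],[0,0,0],[0,0,0]], "yaw": [7,14,21,28,35,42,49,56]}}

```text
time_s: 7.47
ee_pos: [583.1, 96.9, 246.4]
ee_rot: [180.0, -0.0, 84.4]
force: [-0.4, -0.9, -1.0]
gripper_width: -0.0
gripper_force: 0.0
```

Call:
{"fn": "send_rows", "kwargs": {"grip": [-1,-1,-1,-1,-1,-1,-1,-1], "xyz": [[0,0,0],[0,0,0],[0,0,0],[0,0,0],[0,0,0],[0,0,0],[0,0,0],[0,0,0]], "yaw": [7,14,21,28,35,42,49,56]}}

```text
time_s: 8.13
ee_pos: [583.1, 96.9, 246.4]
ee_rot: [180.0, 0.0, 140.4]
force: [-0.4, 1.3, -0.7]
gripper_width: 0.2
gripper_force: 0.0
```

```bash
python3 - <<'E'
from plan import *
grab('scene','sc3');grab('side','si3')
a=cv2.imread('pics/sc3.png')[150:230,285:365];b=cv2.imread('pics/si3.png')[145:225,267:347]
cv2.imwrite('pics/z5.png',np.hstack([cv2.resize(x,(400,400),interpolation=cv2.INTER_CUBIC) for x in(a,b)]))
s=env.state();print(s['ee_pos'],s['ee_rot'],s['force'],s['qpos'])
E
```

```text
[583.0810786   96.86614966 246.35936132] [1.79978698e+02 2.17691321e-02 1.40065032e+02] [-0.14111113  0.09083526  0.09420681] [ 8.31863870e+00  1.87503694e+01  8.42942539e+01 -2.11320353e-03
  7.69249887e+01 -4.17459194e+01]
```

View pics/z5.png

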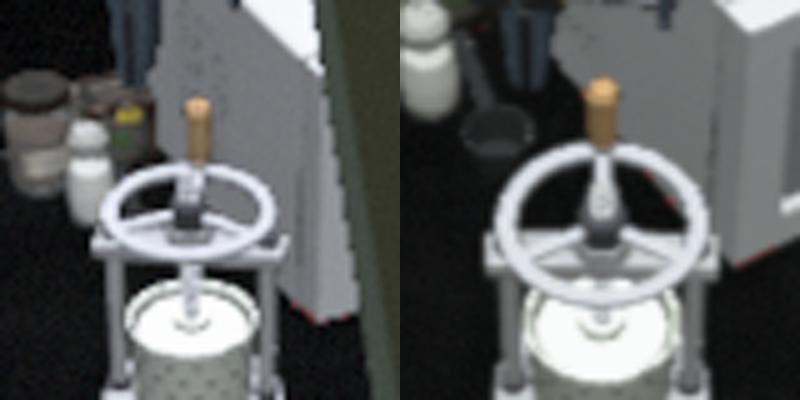

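The handle is on the far side at about (198,128) left and (602,110) right, so the half turn is done. Next I lower the fingers and push the second half.

Call:
{"fn": "send_rows", "kwargs": {"grip": [-1,-1,-1,-1,-1,-1,-1,-1], "xyz": [[0,0,-0.015],[0,0,-0.035],[0,0,-0.05],[0,0,-0.06],[0,-0.006,-0.06],[0,-0.012,-0.06],[-0.001,-0.017,-0.06],[-0.001,-0.02,-0.06]], "yaw": [4,8,8,8,8,8,8,8]}}

```text
time_s: 8.9
ee_pos: [582.6, 75.4, 187.2]
ee_rot: [179.9, 0.1, 147.9]
force: [0.0, 0.4, 0.3]
gripper_width: 0.4
gripper_force: 0.4
```

Call:
{"fn": "send_rows", "kwargs": {"grip": [-1,-1,-1,-1,-1,-1,-1,-1], "xyz": [[-0.001,-0.005,0],[-0.0026,-0.01,0],[-0.0046,-0.0148,0],[-0.007,-0.0194,0],[-0.0097,-0.0238,0],[-0.013,-0.028,0],[-0.0164,-0.0318,0],[-0.02,-0.0353,0]], "yaw": [-5,-10,-15,-20,-25,-30,-35,-40]}}

```text
time_s: 9.57
ee_pos: [563.6, 40.6, 187.3]
ee_rot: [179.7, 0.1, 107.7]
force: [2.5, 0.3, -0.3]
gripper_width: 0.9
gripper_force: 1.2
```

Call:
{"fn": "send_rows", "kwargs": {"grip": [-1,-1,-1,-1,-1,-1,-1,-1], "xyz": [[-0.004,-0.0032,0],[-0.0085,-0.006,0],[-0.013,-0.0084,0],[-0.0178,-0.0104,0],[-0.0228,-0.012,0],[-0.0278,-0.013,0],[-0.033,-0.0138,0],[-0.038,-0.014,0]], "yaw": [-5,-10,-15,-20,-25,-30,-35,-40]}}

```text
time_s: 10.23
ee_pos: [525.4, 25.6, 187.5]
ee_rot: [179.7, -0.0, 67.7]
force: [2.2, -2.3, -0.6]
gripper_width: 0.0
gripper_force: 1.5
```

Call:
{"fn": "send_rows", "kwargs": {"grip": [-1,-1,-1,-1,-1,-1,-1,-1], "xyz": [[-0.005,0,0],[-0.0103,0.001,0],[-0.0154,0.002,0],[-0.0203,0.0035,0],[-0.025,0.0055,0],[-0.0297,0.0078,0],[-0.034,0.0106,0],[-0.0383,0.0137,0]], "yaw": [-5,-10,-15,-20,-25,-30,-35,-40]}}

```text
time_s: 10.9
ee_pos: [486.0, 39.3, 187.1]
ee_rot: [179.8, -0.0, 27.7]
force: [0.1, -3.6, 0.5]
gripper_width: 0.6
gripper_force: 1.5
```

```bash
python3 - <<'E'
from plan import *
s=env.state();print(s['ee_pos'],s['ee_rot'],s['force'],C(-152),s['qpos'])
E
```

```text
[485.99727553  39.30309289 187.14593261] [ 1.79825070e+02 -4.93122459e-02  2.77162240e+01] [ 0.11806404 -3.59396201  0.46812191] [485.50099256  40.31274321] [  3.36776296  11.55533218 103.16862806  -0.15321593  65.15907063
  65.71583844]
```

Call:
{"fn": "send_rows", "kwargs": {"grip": [-1,-1,-1,-1,-1,-1,-1,-1], "xyz": [[-0.0038,0.0035,0],[-0.0074,0.0073,0],[-0.0105,0.0114,0],[-0.0133,0.0158,0],[-0.0157,0.0203,0],[-0.0178,0.025,0],[-0.0193,0.03,0],[-0.0205,0.035,0]], "yaw": [-5,-10,-15,-20,-25,-30,-35,-40]}}

```text
time_s: 11.57
ee_pos: [464.5, 74.8, 186.9]
ee_rot: [179.9, 0.0, -12.3]
force: [-2.3, -2.3, 1.5]
gripper_width: 0.4
gripper_force: 1.4
```

Call:
{"fn": "send_rows", "kwargs": {"grip": [-1,-1,-1,-1,-1,-1,-1], "xyz": [[-0.0005,0.003,0],[-0.0008,0.0062,0],[-0.0009,0.0093,0],[-0.0009,0.0124,0],[-0.0007,0.0155,0],[-0.0007,0.0155,0],[-0.0007,0.0155,0]], "yaw": [-3,-6,-9,-12,-15,-15,-15]}}

```text
time_s: 12.15
ee_pos: [464.3, 90.8, 186.6]
ee_rot: [180.0, -0.0, -26.9]
force: [-2.4, -1.3, 1.5]
gripper_width: 0.2
gripper_force: 1.1
```

Call:
{"fn": "send_rows", "kwargs": {"grip": [-1,-1,-1,-1,-1,-1,-1,-1], "xyz": [[0.001,-0.008,0],[0.002,-0.016,0],[0.004,-0.03,0],[0.004,-0.04,0.01],[0.004,-0.05,0.03],[0.004,-0.07,0.06],[0.0,-0.1,0.08],[0.0,-0.12,0.08]], "yaw": [0,0,0,0,0,0,0,0]}}

```text
time_s: 12.82
ee_pos: [466.7, -31.4, 271.5]
ee_rot: [-179.8, -0.6, -27.0]
force: [0.7, 0.6, 0.2]
gripper_width: 0.6
gripper_force: 0.0
```

```bash
python3 - <<'E'
from plan import *
grab('scene','sc4');grab('side','si4')
A=[]
for n in('scene0','sc4'):A.append(cv2.imread(f'pics/{n}.png')[170:250,285:365])
for n in('side0','si4'):A.append(cv2.imread(f'pics/{n}.png')[165:245,267:347])
A=[cv2.resize(x,(300,300),interpolation=cv2.INTER_CUBIC) for x in A]
cv2.imwrite('pics/z6.png',np.vstack([np.hstack(A[:2]),np.hstack(A[2:])]))
def h(n,r):
    x=cv2.imread(f'pics/{n}.png')[r[0]:r[1],r[2]:r[3]].astype(int);m=(x[:,:,2]-x[:,:,0]>50);v,u=np.nonzero(m);return u.mean()+r[2],v.mean()+r[0],m.sum()
print([h(n,(170,215,305,342)) for n in('scene0','sc4')],[h(n,(165,215,285,330)) for n in('side0','si4')])
s=env.state();print(s['ee_pos'],s['force'],s['time_s'])
E
```

```text
[(np.float64(316.62068965517244), np.float64(182.24137931034483), np.int64(29)), (np.float64(316.86206896551727), np.float64(182.13793103448276), np.int64(29))] [(np.float64(308.19444444444446), np.float64(193.05555555555554), np.int64(36)), (np.float64(308.6969696969697), np.float64(193.0909090909091), np.int64(33))]
[465.26735798 -31.72629895 268.0220656 ] [-0.99625884 -0.07715851 -0.02805744] 12.9167
```

View pics/z6.png

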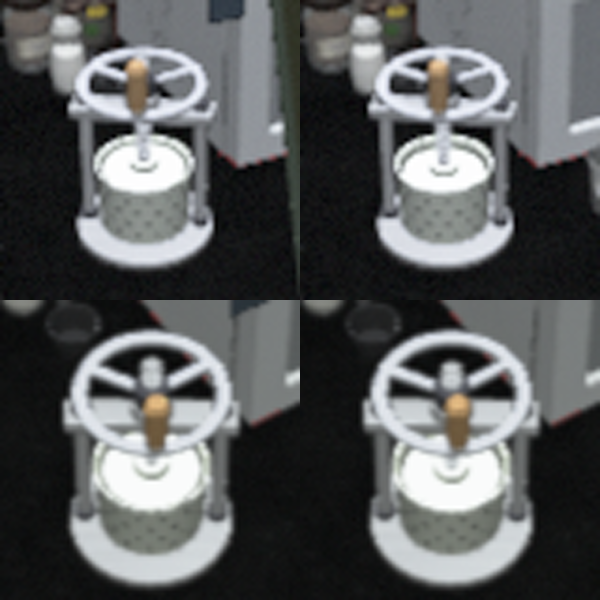

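The handle is back within about 1 mm: its pixel positions before and after match to about 0.5 px. The press looks undisturbed and the gripper is clear of it.

```bash
python3 -c "
from workcell import env
print(env.job_done())"
```

```text
the job is handed in; nothing more can be done
None
```

The press is tightened by one full clockwise turn: the handle is back within about 1 mm of its start by camera, the fingers only pushed (wrist force about 4 N at most in the readings), no move came near the bystanders, and the job is handed in (no verdict was returned).

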